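# Sort the purple-capped tube into the carousel

### The arm

A 6-joint arm with a two-finger parallel gripper is mounted at the origin on the work surface. World frame = base frame: x ahead of the robot, y to its left, z up, the work surface at z = 0. Lengths are in m, angles in rad, forces in N, time in s.
With the tool pointing down it reaches from about 0.325 to 0.775 m from the base axis. Payload 9.3 kg.
Tool frame: the origin (TCP) lies at the very end of the fingers, on their centre line; the grasp point (between the pads) lies 19 mm behind it; x points along the fingers, z is the direction in which the jaws open and shut, and the axes are right-handed (so a half turn about x gives the same grasp; the last joint's range is limited). The gripper opens to 85 mm and grips with 20 to 120 N. Pads are 22 mm wide; open, the fingers measure 114 mm over their backs; the gripper's body (76 mm by 85 mm) begins 54 mm behind the grasp point. The pads swing forward as they close: fully open they stand 13 mm farther back than shut.
Start: joints at [1.101, 0.259, 0.021, 1.334, 0, 1.418], TCP at [0.171, 0.523, 0.231] pointing down, gripper open.
Joint ranges: [-3.04, 3.04], [-0.91, 1.82], [-1.04, 1.36], [-1.92, 1.95], [-1.52, 1.45], [-3.14, 3.14]. Speed limits (rad/s): [2.22, 2.22, 2.79, 3.14, 3.14, 3.14].

### API

Orientations are given as a unit quaternion [x, y, z, w].
In Python, from workcell import r, camera, get_calibration, search_frame, silhouettes, landmark_of gives the robot as it stands.
- The arm moves only by the tool move_arm, never from a script. Its arguments are lists of equal length, an entry for each row: "linear": the shift along the tool's x, y, z in units of 25 mm (1.0 is 25 mm), a list of three; "angular": the turn, a rotation vector about the tool's x, y, z in units of 6 degrees (1.0 is 6 degrees), a list of three; "grip": the closure, from 0 (fully open) to 1 (shut). In form: {"linear": [[dx, dy, dz], ...], "angular": [[wx, wy, wz], ...], "grip": [grip, ...]}. A call has 1 to 10 rows; each row is the pose to reach, as a shift and turn from the pose commanded when the call began, along the tool's axes at that moment; what a row does not reach only later rows make up. A row lasts 1/12 s, in which the tool goes at most 41.7 mm and 7.16 degrees, less where a joint would pass 70% of its speed; a pose out of reach is approached as far as the arm can. A call with a gripper value outside its range is refused whole. The fingers move at their own pace and stop on an object; "newtons" is the grip in N (left out, the last holds). Time passes only in rows, so rows that repeat a pose let the fingers close. It gives the time, the measured TCP pose, the force and the opening at its end, in the units of the state.
- r.sense(): the state, without advancing time (a new reading comes with each control period).
- camera(name): name is "side" or "top" or "wrist"; returns the picture (400x640x3 uint8, red, green, blue); there is no depth.
- get_calibration(name): a dict with "K" (3x3 intrinsics, pixels), "world_from_camera" (4x4, takes a point from camera to world coordinates). Camera axes: x right, y up, looking along -z (the intrinsics and any distortion apply to the point x, -y, -z); pixel columns grow to the right and rows downward; lengths in m; the calibration is good to about 2 mm. The wrist camera is an equidistant fisheye: a pixel r from the principal point sees the ray r / f radians off the axis. A picture is of the moment at which its call begins: read the wrist's pose just before it. get_calibration takes no time and is no camera call; for the wrist camera it gives the pose at the moment of the call.
- r.finish_job(): hands the job in, once; it reports no verdict.
Trained networks look in the newest picture that a camera, given by its name, has taken for a name from the list of things; names that differ only in an ending like _2 or _b are one class to them, and where a whole thing is asked for, a point or a joint stands for the part that bears it (a point fixed in the world has none). Each returns a list of dicts, best first, with "score" (0 to 1); they miss things now and then, are a little off and sometimes report something else, mostly with a low value. They report only what shows in the picture. A call takes as long as a camera call. They do not tell look-alikes from the thing itself.
- search_frame(camera, name): "location" ([x, y, z] in m, in world coordinates, good to about 4 mm: the middle of the surface that is visible of it).
- silhouettes(camera, name): "region" (400x640 bool, what is visible of it).
- landmark_of(camera, name): "location" ([x, y, z] in m, in world coordinates, good to about 4 mm: a listed point, or the origin of a listed thing).
The state is a dict: "t": time; "joint_positions": joint angles; "joint_vel": joint speeds; "effort": joint torques, N m; "tcp_pos": TCP position; "tcp_rot": TCP orientation; "force": force on the tool from outside, world axes, zero at the start; "moment": the same for the moment, N m; "finger_gap": opening from 0.0 (shut) to 1.0 (fully open).
Only numpy, scipy, OpenCV 4.12 (cv2) and the standard library are available. Lean on these libraries where they do the work, as an engineer would, in place of code of your own. Each camera call takes 0.05 s, during which the arm holds its last target.

### The job

Turn the sorting carousel by the bar handle on its lid until the purple bin sits squarely under the opening. Then take the purple-capped sample tube out of the rack, drop it through the opening into the purple bin and let go, leaving the bin under the opening.

Things in the scene. Friction and masses are not known exactly. Their poses are not given: they have to be found in the camera images.
- wheel (a joint): Angle of the carousel's wheel, rad, counter-clockwise from above positive; 0 = purple bin squarely under the opening. Starts between 0.5 and 1.4: turn it clockwise. Light friction (0.06 N m); stays where left. It carries four open square bins, 70 mm outside, 64 inside, 73 deep, centres 72 mm from the axis, a quarter turn apart: purple, beige, green, blue.
- handle (a point): Centre of the black bar handle on the wheel's axis, above the middle of the lid; it turns with the wheel. The bar is 64 mm long (own x), 16 wide (own y), 32 high (16 below to 16 above this point), its underside 16 mm above the lid. Pinch it across its width from above. A purple mark on its top at the own -x end points at the purple bin.
- opening (a point): Centre of the 61 mm square opening, rimmed in orange, in the clear lid, at the lid's upper face, 100 mm above the table; lid 5 mm thick. z is up; own +x points to the wheel's axis, 72 mm away. Bin bottoms lie 85 mm below this point. Fixed white housing, 250 mm square; it may stand on the left or the right.
- tube_middle (a point): Centre, half-way up, of the purple-capped tube: 13 mm thick, 78 tall, 20 g; the cap, 17 thick, is the top 18 (its middle 30 above this point). z is up the tube. It stands in a 37 mm deep hole in a fixed white rack, whose top is 2 mm below this point; other tubes stand 50 mm apart along own y, nothing along own x: close the fingers on the cap along own x and lift straight out.
Not all that is in view belongs to the job. Leave any pink look-alike of the part that bears tube_middle alone.

How it is judged:
On the way:
1. the carousel is turned until the purple bin is under the opening (within 10 degrees) and stands still, before the tube is brought over it (value of joint wheel between -0.175 and 0.175 rad and velocity of joint wheel between -0.1 and 0.1 rad/s and horizontal distance between tube_middle and opening above 0.09 m), for 0.2 s.
At the end, for the whole second after the job is handed in: The purple-capped tube lies or leans at rest inside the purple bin (its middle within 45 mm sideways of the opening's centre and at least 30 mm below the lid's upper face), and the wheel stands still with the purple bin within 10 degrees of the opening (value of joint wheel between -0.175 and 0.175 rad and velocity of joint wheel between -0.05 and 0.05 rad/s and horizontal distance between tube_middle and opening below 0.045 m and z of tube_middle in the frame of opening below -0.03 m and linear speed of purple_tube below 0.03 m/s); the robot touches nothing.
It also fails if it takes over 51 s, if anything falls off the work surface, if the arm or the gripper's body presses on something with over 40 N, if the wrist force passes 120 N, or if a joint passes its speed limit or range.

## Working session

There is one attempt and no reset: what is moved stays moved. The work goes in short steps, Python scripts to look and compute and a tool call to move; the robot and the scene stay as the last step left them, time stands still between calls to the robot, and variables do not carry over. Pictures are saved under pics/ and viewed, and the job is handed in when it is done.

Besides the shell and the picture viewer there is one more tool, called after "Call:" as a command line: name --argument value ..., lists and objects as JSON in quotes. move_arm: Moves the arm, as the interface text tells. Its arguments: {"type":"object","properties":{"linear":{"type":"array"},"angular":{"type":"array"},"grip":{"type":"array"},"newtons":{"type":"number"}},"required":["linear","angular","grip"]}

```bash
mkdir -p pics; ls; cat > h.py <<'E'
from workcell import r, camera, get_calibration, search_frame, silhouettes, landmark_of
import numpy as np, cv2
def save(n,img): cv2.imwrite('pics/'+n+'.png',img[:,:,::-1])
E
python3 - <<'E'
from h import *
s=r.sense();print(s['t'],s['tcp_pos'],s['tcp_rot'],s['finger_gap'])
for c in ('top','side'):
    save(c+'0',camera(c))
    for n in ('handle','opening','tube_middle'):
        print(c,n,[(d['score'],np.round(d['location'],4)) for d in landmark_of(c,n)][:4])
print(r.sense()['t'])
E
```

```text
pics
0.0 [0.17121754 0.52238056 0.23065919] [-0.41508152  0.573041    0.41464519  0.57218941] 1.0038683386847835
top handle [(0.58, array([ 0.5602, -0.1769,  0.1339]))]
top opening [(0.64, array([ 0.4883, -0.1539,  0.0956]))]
top tube_middle [(0.63, array([0.5314, 0.0842, 0.0479])), (0.57, array([0.6199, 0.0557, 0.0414])), (0.49, array([0.6253, 0.1064, 0.0389]))]
side handle [(0.98, array([ 0.5532, -0.1771,  0.1359]))]
side opening [(0.77, array([ 0.487 , -0.1541,  0.1015]))]
side tube_middle [(0.7, array([0.6287, 0.1099, 0.0371])), (0.53, array([0.6212, 0.0581, 0.0353])), (0.51, array([0.531 , 0.0898, 0.0446]))]
0.4
```

View pics/top0.png

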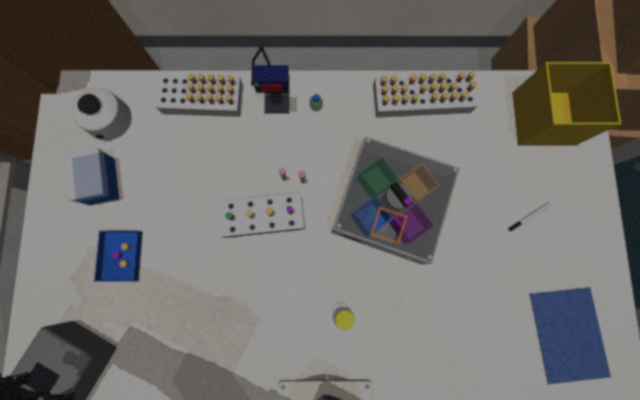

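View pics/side0.png

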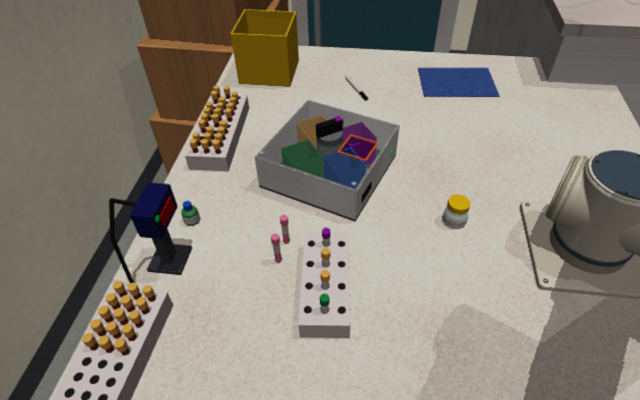

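```bash
cat >> h.py <<'E'
from scipy.spatial.transform import Rotation as Rn
def ray(c,u,v,cal=None):
    cal=cal or get_calibration(c); K=cal['K'];T=np.array(cal['world_from_camera'])
    d=np.array([(u-K[0][2])/K[0][0],-(v-K[1][2])/K[1][1],-1.]);return T[:3,3],T[:3,:3]@d
def atz(c,u,v,z):
    o,d=ray(c,u,v);return o+d*(z-o[2])/d[2]
def proj(c,p):
    cal=get_calibration(c);K=cal['K'];T=np.array(cal['world_from_camera']);q=T[:3,:3].T@(np.array(p)-T[:3,3])
    return K[0][2]+K[0][0]*q[0]/-q[2],K[1][2]-K[1][1]*q[1]/-q[2]
E
python3 - <<'E'
from h import *
print(Rn.from_quat(r.sense()['tcp_rot']).as_matrix().round(3))
print(get_calibration('top').keys())
for c,(x0,y0,w,h) in {'top':(215,130,250,140),'side':(240,90,170,250)}.items():
    im=cv2.imread(f'pics/{c}0.png')[y0:y0+h,x0:x0+w]
    s=min(800/w,600/h); cv2.imwrite(f'pics/{c}z.png',cv2.resize(im,None,fx=s,fy=s,interpolation=cv2.INTER_CUBIC)); print(c,s)
for p in ([.557,-.177,.148],[.4877,-.154,.1],[.531,.087,.076]): print(proj('top',p),proj('side',p))
E
```

```text
[[-0.    -0.95   0.312]
 [-0.     0.312  0.95 ]
 [-1.     0.    -0.   ]]
dict_keys(['K', 'world_from_camera'])
top 3.2
side 2.4
(np.float64(400.8917011410427), np.float64(192.69109106094234)) (np.float64(327.9528537226143), np.float64(121.50424294633697))
(np.float64(388.02877409719434), np.float64(225.01635062633102)) (np.float64(357.4721399530812), np.float64(147.04857635515413))
(np.float64(288.3427330129581), np.float64(209.00995717392)) (np.float64(325.03653272942915), np.float64(233.73885052709798))
```

View pics/topz.png

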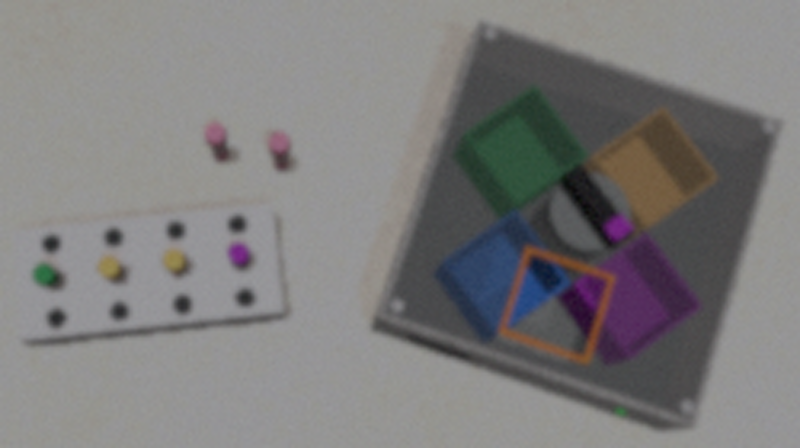

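View pics/sidez.png

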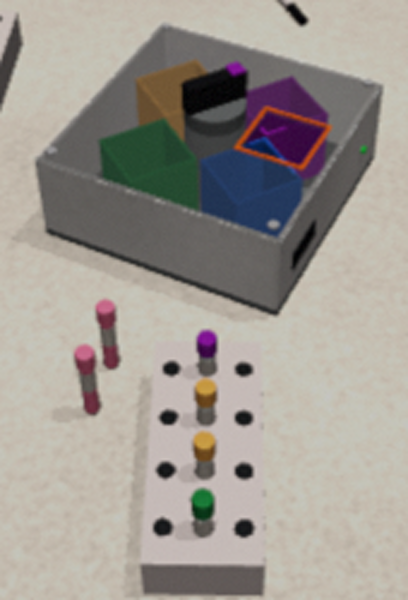

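```bash
python3 - <<'E'
from h import *
def tz(u,v,z): return atz('top',215+(u+.5)/3.2-.5,130+(v+.5)/3.2-.5,z)
def sz(u,v,z): return atz('side',240+(u+.5)/2.4-.5,90+(v+.5)/2.4-.5,z)
op=np.array([tz(*p,.1) for p in [(528,247),(616,276),(587,360),(500,331)]]);print('open top',op.mean(0),np.linalg.norm(op-np.roll(op,1,0),axis=1))
op2=np.array([sz(*p,.1) for p in [(265,108),(329,127),(302,167),(236,149)]]);print('open side',op2.mean(0),np.linalg.norm(op2-np.roll(op2,1,0),axis=1))
sc=np.array([tz(*p,.1) for p in [(490,33),(770,126),(687,407),(397,306)]]);print('lid',sc.mean(0))
sc2=np.array([sz(*p,.1) for p in [(52,152),(369,84),(273,224)]]);print('lid side corners',sc2)
for e in (sc[1]-sc[0],sc[2]-sc[3],sc[1]-sc[2],sc[0]-sc[3]): print(np.degrees(np.arctan2(e[1],e[0])))
a,b=tz(571,171,.148),tz(619,235,.148);print('bar',a,b,(a+b)/2,np.degrees(np.arctan2((b-a)[1],(b-a)[0])),np.linalg.norm(b-a))
m=tz(618,228,.148);print('mark',m)
m=sz(235,69,.148);print('mark s',m)
print('tube top',tz(240,254,.084),sz(206,338,.084)) 
print('green',tz(46,273,.084))
for h in (.044,): print('holes',tz(51,243,h),tz(237,224,h),tz(56,318,h),tz(245,297,h))
E
```

```text
open top [ 0.48916446 -0.15628146  0.1       ] [0.06763645 0.06929018 0.06765898 0.06771124]
open side [ 0.48743919 -0.15454599  0.1       ] [0.06762353 0.06663877 0.06422998 0.06523597]
lid [ 0.55674585 -0.18042252  0.1       ]
lid side corners [[ 0.69880995 -0.10978186  0.1       ]
 [ 0.4095468  -0.24615943  0.1       ]
 [ 0.48680522 -0.03606385  0.1       ]]
-109.41655293538683
-109.49722085712592
-19.698831870451972
-19.52762344247063
bar [ 0.57977162 -0.1599007   0.148     ] [ 0.53255898 -0.19247926  0.148     ] [ 0.5561653  -0.17618998  0.148     ] -145.3928186524397 0.057361972821024204
mark [ 0.53767248 -0.19200696  0.148     ]
mark s [ 0.53683778 -0.19062108  0.148     ]
tube top [0.52965039 0.08328511 0.084     ] [0.53008605 0.08557244 0.084     ]
green [0.51525606 0.2315722  0.084     ]
holes [0.5453614  0.23715469 0.044     ] [0.56054836 0.08820005 0.044     ] [0.48503895 0.23098241 0.044     ] [0.50142897 0.08131167 0.044     ]
```

Call:
move_arm --linear '[[0.6,-11.7,-10.9],[0.6,-11.7,-10.9],[0.6,-11.7,-10.9],[0.6,-11.7,-10.9],[0.6,-11.7,-10.9],[0.6,-11.7,-10.9],[0.6,-11.7,-10.9],[0.6,-11.7,-10.9],[0.6,-11.7,-10.9],[0.6,-11.7,-10.9]]' --angular '[[0,0,0],[0,0,0],[0,0,0],[0,0,0],[0,0,0],[0,0,0],[0,0,0],[0,0,0],[0,0,0],[0,0,0]]' --grip '[0,0,0,0,0,0,0,0,0,0]'

```text
t: 1.23
tcp_pos: [0.3655, 0.1697, 0.2164]
tcp_rot: [-0.415, 0.573, 0.414, 0.573]
force: [0.7, 1.1, 0.4]
finger_gap: 1.0
```

Call:
move_arm --linear '[[0.6,-11.7,-10.9],[0.6,-11.7,-10.9],[0.6,-11.7,-10.9],[0.6,-11.7,-10.9],[0.6,-11.7,-10.9],[0.6,-11.7,-10.9],[0.6,-11.7,-10.9],[0.6,-11.7,-10.9],[0.6,-11.7,-10.9],[0.6,-11.7,-10.9]]' --angular '[[-8.8,0,0],[-8.8,0,0],[-8.8,0,0],[-8.8,0,0],[-8.8,0,0],[-8.8,0,0],[-8.8,0,0],[-8.8,0,0],[-8.8,0,0],[-8.8,0,0]]' --grip '[0,0,0,0,0,0,0,0,0,0]'

```text
t: 2.07
tcp_pos: [0.5495, -0.164, 0.2019]
tcp_rot: [0.627, -0.328, -0.626, -0.328]
force: [1.2, 1.4, 0.8]
finger_gap: 1.004
```

```bash
cat >> h.py <<'E'
def delta(target,yaw=None):
    """tool-frame shift (units) to target; yaw = wanted world yaw (deg) of tool z"""
    s=r.sense();R=Rn.from_quat(s['tcp_rot']).as_matrix()
    y=np.degrees(np.arctan2(R[1,2],R[0,2]))
    print('t',s['t'],'tcp',np.round(s['tcp_pos'],4),'yawz',round(y,2),'tilt',R[:,0].round(3),'q',np.round(s['joint_positions'],2),'gap',round(s['finger_gap'],3),'F',np.round(s['force'],1))
    print('lin',(R.T@(np.array(target)-s['tcp_pos'])/.025).round(2))
    if yaw is not None:
        Rt=np.array([[0,-np.sin(np.radians(yaw)),np.cos(np.radians(yaw))],[0,np.cos(np.radians(yaw)),np.sin(np.radians(yaw))],[-1,0,0]])
        Rt[:,1]=np.cross(Rt[:,2],Rt[:,0])
        print('ang',(np.degrees(Rn.from_matrix(R.T@Rt).as_rotvec())/6).round(2))
E
python3 - <<'E'
from h import *
delta([.5565,-.1785,.115],124.5)
save('w1',camera('wrist')); print(landmark_of('wrist','handle'))
delta([.5565,-.1785,.115],124.5)
E
```

```text
t 2.0667 tcp [ 0.5495 -0.164   0.2019] yawz 124.76 tilt [ 0. -0. -1.] q [-0.44  0.31  0.02  1.28  0.   -1.04] gap 1.004 F [1.2 1.4 0.8]
lin [ 3.48  0.1  -0.64]
ang [ 0.04 -0.    0.  ]
[{'location': [0.555, -0.1753, 0.131], 'score': 0.82}]
t 2.1667 tcp [ 0.5509 -0.1668  0.2003] yawz 124.41 tilt [-0.001 -0.001 -1.   ] q [-0.44  0.31  0.02  1.28 -0.   -1.04] gap 0.999 F [ 0.4  0.7 -0.5]
lin [ 3.41  0.08 -0.51]
ang [-0.01 -0.   -0.01]
```

View pics/w1.png

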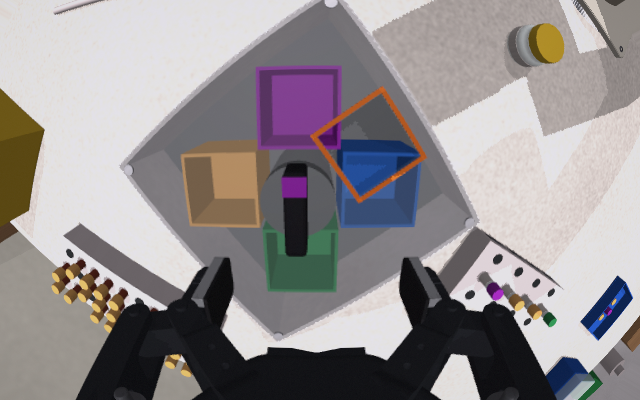

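```bash
cat >> h.py <<'E'
def watz(u,v,z,cal=None):
    cal=cal or get_calibration('wrist');K=np.array(cal['K']);T=np.array(cal['world_from_camera'])
    x=(u-K[0,2])/K[0,0];y=(v-K[1,2])/K[1,1];th=np.hypot(x,y);k=np.sin(th)/th
    d=T[:3,:3]@np.array([x*k,-y*k,-np.cos(th)]);o=T[:3,3];return o+d*(z-o[2])/d[2]
E
python3 - <<'E'
from h import *
K=np.array(get_calibration('wrist')['K']);print(K)
a=watz(285.5,164,.148);b=watz(307,164,.148)
c=watz(284,255,.148);d=watz(308,255,.148)
print(np.linalg.norm(a-b),np.linalg.norm(c-d),(a+b)/2,(c+d)/2,(a+b+c+d)/4,np.linalg.norm(a-c))
v=(a+b-c-d);print(np.degrees(np.arctan2(v[1],v[0])))
o=[watz(*p,.1) for p in [(383,89),(425,157),(360,202),(311,136)]];print('open',np.mean(o,0))
sc=[watz(*p,.1) for p in [(331,2),(469,223),(278,337),(128,170)]];print('lid',np.mean(sc,0),sc)
m=np.mean(sc,0);print(np.degrees(np.arctan2(*(np.mean(o,0)-m)[[1,0]])))
E
```

```text
[[309.70691629   0.         315.86113752]
 [  0.         309.70691629 198.13975173]
 [  0.           0.           1.        ]]
0.013925526222309286 0.017377387791534683 [ 0.52511414 -0.20058564  0.148     ] [ 0.58113901 -0.1642899   0.148     ] [ 0.55312658 -0.18243777  0.148     ] 0.06693096151224529
-147.06279533346435
open [ 0.48988185 -0.15584389  0.1       ]
lid [ 0.55817855 -0.18033502  0.1       ] [array([ 0.41254032, -0.24811109,  0.1       ]), array([ 0.49020904, -0.03537693,  0.1       ]), array([ 0.70413013, -0.11207778,  0.1       ]), array([ 0.62583471, -0.32577429,  0.1       ])]
160.27221563401415
```

Call:
move_arm --linear '[[0.5,0.13,-0.57],[1.5,0.13,-0.57],[2.5,0.13,-0.57],[3.0,0.13,-0.57],[3.4,0.13,-0.57],[3.4,0.13,-0.57],[3.4,0.13,-0.57],[3.4,0.13,-0.57]]' --angular '[[0.1,0,0],[0.1,0,0],[0.1,0,0],[0.1,0,0],[0.1,0,0],[0.1,0,0],[0.1,0,0],[0.1,0,0]]' --grip '[0.3,0.3,0.3,0.3,0.3,0.3,0.3,0.3]' --newtons 30

```text
t: 2.83
tcp_pos: [0.5548, -0.1754, 0.1179]
tcp_rot: [0.625, -0.332, -0.624, -0.332]
force: [-0.3, -0.1, 0.1]
finger_gap: 0.697
```

```bash
python3 - <<'E'
from h import *
delta([.5562,-.18,.115],124)
E
```

```text
t 2.8333 tcp [ 0.5548 -0.1754  0.1179] yawz 124.07 tilt [ 0.001 -0.001 -1.   ] q [-0.45  0.37 -0.12  1.09 -0.   -1.04] gap 0.697 F [-0.3 -0.1  0.1]
lin [ 0.12  0.06 -0.18]
ang [ 0.01 -0.01  0.01]
```

Call:
move_arm --linear '[[0.1,0.06,-0.18],[0.1,0.06,-0.18],[0.1,0.06,-0.18],[0.1,0.06,-0.18],[0.1,0.06,-0.18],[0.1,0.06,-0.18],[0.1,0.06,-0.18],[0.1,0.06,-0.18]]' --angular '[[0,0,0],[0,0,0],[0,0,0],[0,0,0],[0,0,0],[0,0,0],[0,0,0],[0,0,0]]' --grip '[0.3,0.5,0.7,1,1,1,1,1]' --newtons 30

```text
t: 3.5
tcp_pos: [0.5553, -0.1779, 0.1173]
tcp_rot: [0.625, -0.33, -0.624, -0.332]
force: [-9.9, 13.5, 24.2]
finger_gap: 0.182
```

```bash
python3 - <<'E'
from h import *
delta([.5562,-.18,.115],70.4)
E
```

```text
t 3.5 tcp [ 0.5553 -0.1779  0.1173] yawz 124.13 tilt [ 0.002  0.002 -1.   ] q [-0.46  0.37 -0.12  1.09  0.   -1.05] gap 0.182 F [-9.9 13.5 24.2]
lin [ 0.09  0.02 -0.09]
ang [8.95 0.02 0.02]
```

Call:
move_arm --linear '[[-0.08,0,0.06],[-0.1,0,0.1],[-0.1,0,0.1]]' --angular '[[0,0,0],[0,0,0],[0,0,0]]' --grip '[1,1,1]'

```text
t: 3.75
tcp_pos: [0.5552, -0.1779, 0.1174]
tcp_rot: [0.625, -0.331, -0.624, -0.332]
force: [4.0, 1.7, -1.3]
finger_gap: 0.181
```

Call:
move_arm --linear '[[0,0,0],[0,0,0],[0,0,0],[0,0,0],[0,0,0],[0,0,0],[0,0,0],[0,0,0],[0,0,0],[0,0,0]]' --angular '[[0.3,0,0],[0.8,0,0],[1.4,0,0],[2.0,0,0],[2.6,0,0],[3.2,0,0],[3.8,0,0],[4.3,0,0],[4.5,0,0],[4.5,0,0]]' --grip '[1,1,1,1,1,1,1,1,1,1]'

```text
t: 4.58
tcp_pos: [0.5551, -0.1775, 0.1174]
tcp_rot: [0.53, -0.468, -0.529, -0.469]
force: [4.1, 3.8, -0.1]
finger_gap: 0.179
```

Call:
move_arm --linear '[[0,0,0],[0,0,0],[0,0,0],[0,0,0],[0,0,0],[0,0,0],[0,0,0],[0,0,0],[0,0,0],[0,0,0]]' --angular '[[0.3,0,0],[0.8,0,0],[1.4,0,0],[2.0,0,0],[2.6,0,0],[3.2,0,0],[3.8,0,0],[4.3,0,0],[4.4,0,0],[4.4,0,0]]' --grip '[1,1,1,1,1,1,1,1,1,1]'

```text
t: 5.42
tcp_pos: [0.5551, -0.1771, 0.1174]
tcp_rot: [-0.409, 0.576, 0.409, 0.578]
force: [3.6, 6.4, -0.2]
finger_gap: 0.181
```

```bash
python3 - <<'E'
from h import *
delta([.5562,-.18,.115],70.4)
save('w2',camera('wrist'))
im=camera('top')[130:270,320:480]; save('t2',cv2.resize(im,None,fx=4,fy=4,interpolation=cv2.INTER_CUBIC))
E
```

```text
t 5.4167 tcp [ 0.5551 -0.1771  0.1174] yawz 70.64 tilt [ 0.002  0.001 -1.   ] q [-0.45  0.37 -0.12  1.09  0.   -0.12] gap 0.181 F [ 3.6  6.4 -0.2]
lin [ 0.09 -0.08 -0.1 ]
ang [0.04 0.02 0.01]
```

View pics/w2.png

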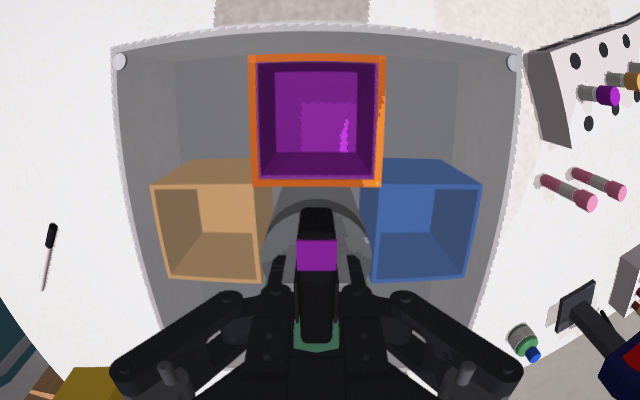

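View pics/t2.png

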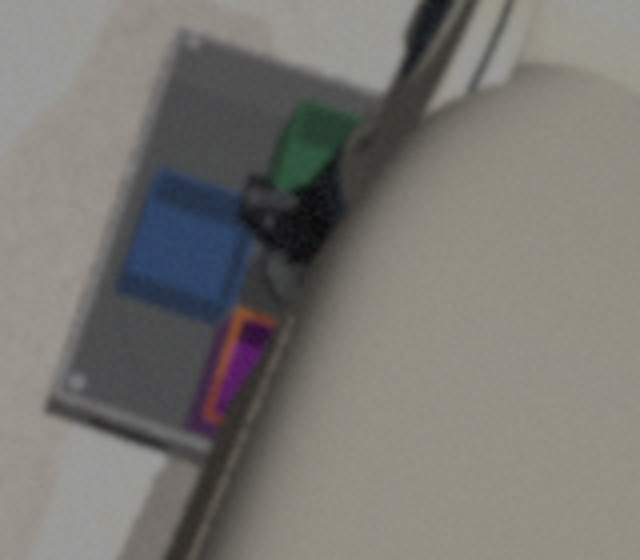

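Call:
move_arm --linear '[[0,0,0.0],[0,0,0],[0,0,0],[0,0,0],[-0.5,0,0],[-1.5,0,0],[-2.5,0,0],[-3.5,0,0],[-4,0,0],[-4,0,0]]' --angular '[[0,0,0],[0,0,0],[0,0,0],[0,0,0],[0,0,0],[0,0,0],[0,0,0],[0,0,0],[0,0,0],[0,0,0]]' --grip '[0.5,0.4,0.4,0.4,0.4,0.4,0.4,0.4,0.4,0.4]'

```text
t: 6.35
tcp_pos: [0.5552, -0.1786, 0.2201]
tcp_rot: [-0.41, 0.576, 0.407, 0.578]
force: [0.7, -0.5, -0.4]
finger_gap: 0.601
```

```bash
python3 - <<'E'
from h import *
delta([.53,.085,.2],6)
save('w3',camera('wrist'))
E
```

```text
t 6.35 tcp [ 0.5552 -0.1786  0.2201] yawz 70.64 tilt [ 0.004 -0.002 -1.   ] q [-0.45  0.32  0.07  1.32 -0.   -0.12] gap 0.601 F [ 0.7 -0.5 -0.4]
lin [0.77 4.45 9.61]
ang [10.77  0.02  0.05]
```

View pics/w3.png

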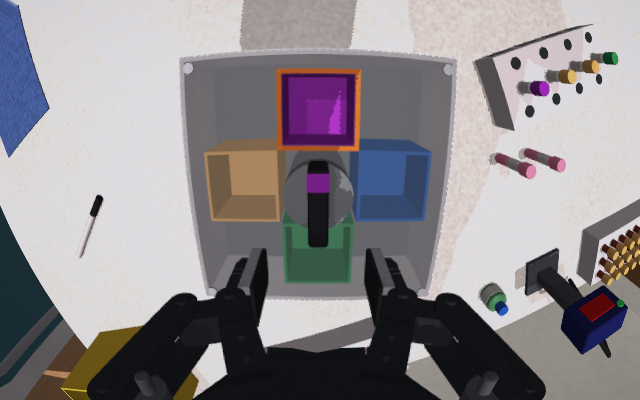

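Call:
move_arm --linear '[[0.2,4.45,9.61],[0.7,4.45,9.61],[0.7,4.45,9.61],[0.7,4.45,9.61],[0.7,4.45,9.61],[0.7,4.45,9.61],[0.7,4.45,9.61],[0.7,4.45,9.61],[0.7,4.45,9.61],[0.7,4.45,9.61]]' --angular '[[10.7,0,0],[10.7,0,0],[10.7,0,0],[10.7,0,0],[10.7,0,0],[10.7,0,0],[10.7,0,0],[10.7,0,0],[10.7,0,0],[10.7,0,0]]' --grip '[0.4,0.4,0.4,0.4,0.4,0.4,0.4,0.4,0.4,0.4]'

```text
t: 7.23
tcp_pos: [0.528, 0.0865, 0.1979]
tcp_rot: [-0.038, 0.707, 0.038, 0.705]
force: [0.5, -0.4, 0.2]
finger_gap: 0.598
```

Call:
move_arm --linear '[[0,0,0],[0,0,0]]' --angular '[[0,0,0],[0,0,0]]' --grip '[0.4,0.4]'

```text
t: 7.4
tcp_pos: [0.5284, 0.0856, 0.1983]
tcp_rot: [-0.04, 0.707, 0.04, 0.705]
force: [0.2, 0.4, 0.3]
finger_gap: 0.599
```

```bash
python3 - <<'E'
from h import *
delta([.53,.085,.06],6)
save('w4',camera('wrist')); print(landmark_of('wrist','tube_middle'))
delta([.53,.085,.06],6)
E
```

```text
t 7.4 tcp [0.5284 0.0856 0.1983] yawz 6.56 tilt [-0.002 -0.    -1.   ] q [ 0.    0.25 -0.08  1.25 -0.    1.46] gap 0.599 F [0.2 0.4 0.3]
lin [ 5.53 -0.03  0.07]
ang [ 0.09 -0.02 -0.  ]
[{'location': [0.6201, 0.0566, 0.038], 'score': 0.97}, {'location': [0.6284, 0.1079, 0.0404], 'score': 0.92}]
t 7.5 tcp [0.5286 0.0854 0.1988] yawz 6.53 tilt [-0.001 -0.    -1.   ] q [ 0.    0.25 -0.08  1.25  0.    1.46] gap 0.597 F [-0.6  0.6 -0.5]
lin [ 5.55 -0.02  0.06]
ang [ 0.09 -0.01 -0.  ]
```

View pics/w4.png

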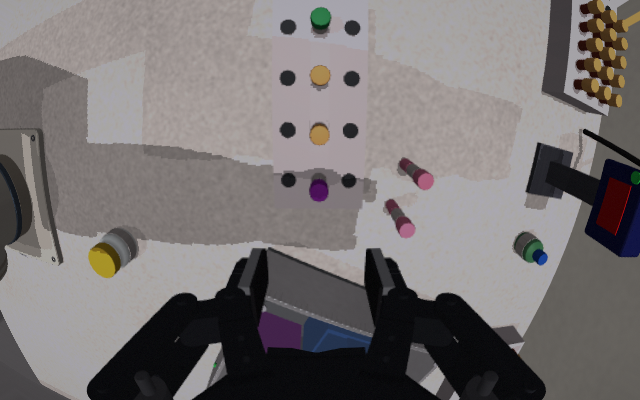

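```bash
python3 - <<'E'
from h import *
im=cv2.imread('pics/w4.png')[:,:,::-1].astype(int)
hsv=cv2.cvtColor(im.astype(np.uint8),cv2.COLOR_RGB2HSV)
m=(hsv[...,0]>130)&(hsv[...,0]<160)&(hsv[...,1]>120);m[:160]=0;m[220:]=0
ys,xs=np.nonzero(m);print(len(xs),xs.min(),xs.max(),ys.min(),ys.max())
for z in (.075,.08,.085): print(z,watz(319,193,z), watz(319,191,z))
def tz(u,v,z): return atz('top',215+(u+.5)/3.2-.5,130+(v+.5)/3.2-.5,z)
def sz(u,v,z): return atz('side',240+(u+.5)/2.4-.5,90+(v+.5)/2.4-.5,z)
for z in (.075,.08,.085): print(z,tz(240,254,z),sz(206,336,z))
h=[watz(*p,.043) for p in [(288,180),(349,180),(288,27),(352,27)]];print(h,(h[0]+h[1])/2)
a=h[0]+h[1]-h[2]-h[3];print(np.degrees(np.arctan2(a[1],a[0]))+90)
E
```

```text
339 310 631 177 217
0.075 [0.5317933  0.08224932 0.075     ] [0.53157191 0.08413951 0.075     ]
0.08 [0.53156362 0.08387025 0.08      ] [0.53134638 0.08572501 0.08      ]
0.085 [0.53133394 0.08549119 0.085     ] [0.53112085 0.08731051 0.085     ]
0.075 [0.53110047 0.08380173 0.075     ] [0.53143656 0.0758206  0.075     ]
0.08 [0.53029487 0.08351472 0.08      ] [0.53083371 0.08007105 0.08      ]
0.085 [0.52948927 0.08322771 0.085     ] [0.53023086 0.0843215  0.085     ]
[array([0.50074172, 0.08199864, 0.043     ]), array([0.56163058, 0.08898463, 0.043     ]), array([0.48537431, 0.23241834, 0.043     ]), array([0.54525266, 0.23951947, 0.043     ])] [0.53118615 0.08549164 0.043     ]
6.021414368255378
```

Call:
move_arm --linear '[[1,-0.02,0.1],[2.3,-0.02,0.1],[3.5,-0.02,0.1],[4.5,-0.02,0.1],[5.2,-0.02,0.1],[5.6,-0.02,0.1],[5.6,-0.02,0.1],[5.6,-0.02,0.1]]' --angular '[[0.1,0,0],[0.1,0,0],[0.1,0,0],[0.1,0,0],[0.1,0,0],[0.1,0,0],[0.1,0,0],[0.1,0,0]]' --grip '[0.4,0.4,0.4,0.4,0.4,0.4,0.4,0.4]'

```text
t: 8.17
tcp_pos: [0.5316, 0.0853, 0.0597]
tcp_rot: [-0.036, 0.706, 0.036, 0.706]
force: [0.4, -0.4, 0.2]
finger_gap: 0.596
```

```bash
python3 - <<'E'
from h import *
delta([.531,.085,.058],6)
save('w5',camera('wrist')); save('s5',cv2.resize(camera('side')[180:360,230:430],None,fx=3,fy=3))
E
```

```text
t 8.1667 tcp [0.5316 0.0853 0.0597] yawz 5.86 tilt [-0. -0. -1.] q [ 0.    0.35 -0.31  0.91 -0.    1.47] gap 0.596 F [ 0.4 -0.4  0.2]
lin [ 0.07 -0.01 -0.02]
ang [-0.02 -0.    0.  ]
```

View pics/w5.png

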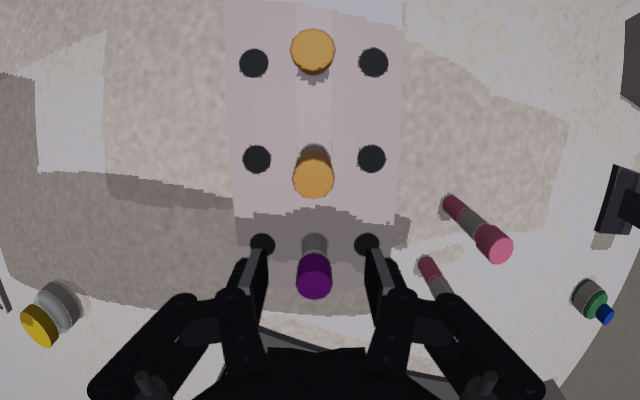

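View pics/s5.png

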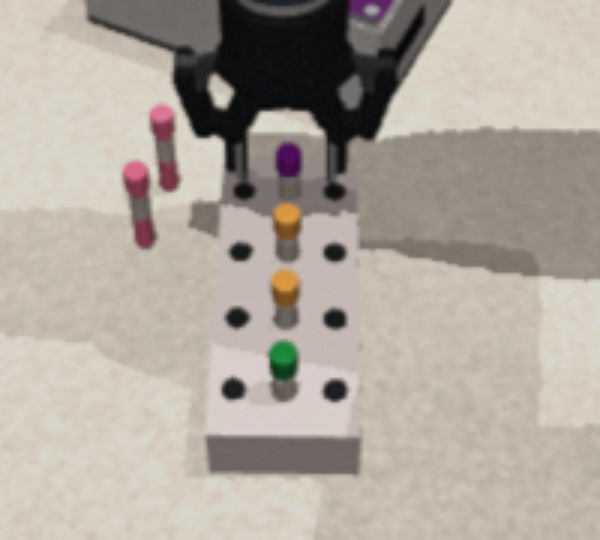

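Call:
move_arm --linear '[[0.04,0,0],[0.04,0,0],[0.04,0,0],[0.04,0,0],[0.04,0,0],[0.04,0,0]]' --angular '[[0,0,0],[0,0,0],[0,0,0],[0,0,0],[0,0,0],[0,0,0]]' --grip '[0.6,0.8,1,1,1,1]' --newtons 30

```text
t: 8.77
tcp_pos: [0.5317, 0.0854, 0.0591]
tcp_rot: [-0.036, 0.706, 0.036, 0.707]
force: [-0.3, 0.6, 6.3]
finger_gap: 0.185
```

Call:
move_arm --linear '[[-0.3,0,0],[-0.8,0,0],[-1.5,0,0],[-2.2,0,0],[-3,0,0],[-4,0,0],[-5,0,0],[-6,0,0],[-6,0,0],[-6,0,0]]' --angular '[[0,0,0],[0,0,0],[0,0,0],[0,0,0],[0,0,0],[0,0,0],[0,0,0],[0,0,0],[0,0,0],[0,0,0]]' --grip '[1,1,1,1,1,1,1,1,1,1]'

```text
t: 9.6
tcp_pos: [0.5319, 0.0854, 0.2099]
tcp_rot: [-0.036, 0.705, 0.036, 0.707]
force: [0.6, 0.0, -1.5]
finger_gap: 0.182
```

```bash
python3 - <<'E'
from h import *
delta([.4885,-.155,.2],70.4)
save('w6',camera('wrist')); save('s6',camera('side'))
E
```

```text
t 9.6 tcp [0.5319 0.0854 0.2099] yawz 5.85 tilt [ 0.003  0.    -1.   ] q [ 0.    0.24 -0.05  1.27  0.    1.47] gap 0.182 F [ 0.6  0.  -1.5]
lin [ 0.39 -9.39 -2.71]
ang [-10.76   0.02   0.02]
```

View pics/w6.png

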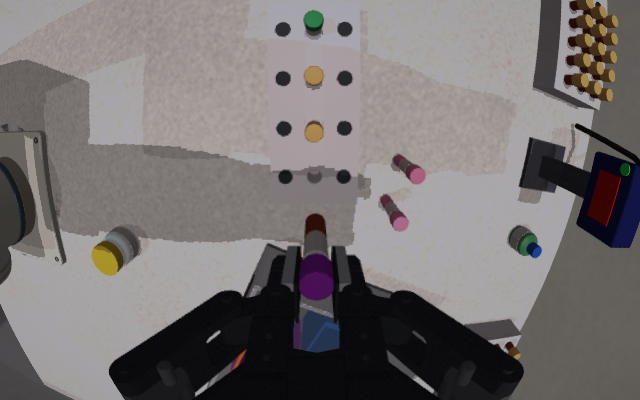

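View pics/s6.png

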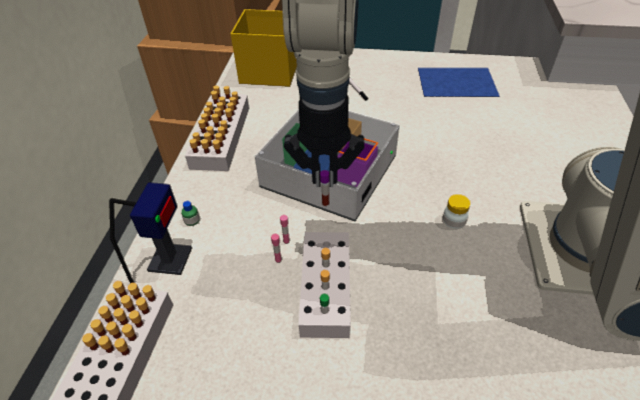

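Call:
move_arm --linear '[[0.2,-9.4,-2.7],[0.2,-9.4,-2.7],[0.2,-9.4,-2.7],[0.2,-9.4,-2.7],[0.2,-9.4,-2.7],[0.2,-9.4,-2.7],[0.2,-9.4,-2.7],[0.2,-9.4,-2.7],[0.2,-9.4,-2.7],[0.2,-9.4,-2.7]]' --angular '[[-1,0,0],[-2,0,0],[-3,0,0],[-4,0,0],[-5.2,0,0],[-6.4,0,0],[-7.6,0,0],[-8.8,0,0],[-9.8,0,0],[-10.7,0,0]]' --grip '[1,1,1,1,1,1,1,1,1,1]'

```text
t: 10.53
tcp_pos: [0.4875, -0.1555, 0.202]
tcp_rot: [-0.406, 0.578, 0.408, 0.578]
force: [0.0, 0.1, -0.5]
finger_gap: 0.183
```

Call:
move_arm --linear '[[0,0,0],[0,0,0],[0,0,0]]' --angular '[[0,0,0],[0,0,0],[0,0,0]]' --grip '[1,1,1]'

```text
t: 10.78
tcp_pos: [0.488, -0.155, 0.2028]
tcp_rot: [-0.404, 0.58, 0.405, 0.58]
force: [-0.3, -0.2, 0.3]
finger_gap: 0.181
```

```bash
python3 - <<'E'
from h import *
delta([.4885,-.155,.112],70.4)
save('w7',camera('wrist')); save('s7',cv2.resize(camera('side')[60:230,230:430],None,fx=3,fy=3))
E
```

```text
t 10.7833 tcp [ 0.488  -0.155   0.2028] yawz 69.85 tilt [-0.001  0.001 -1.   ] q [-0.47  0.21 -0.12  1.24 -0.   -0.12] gap 0.181 F [-0.3 -0.2  0.3]
lin [ 3.63 -0.02  0.01]
ang [-0.09  0.   -0.01]
```

View pics/w7.png

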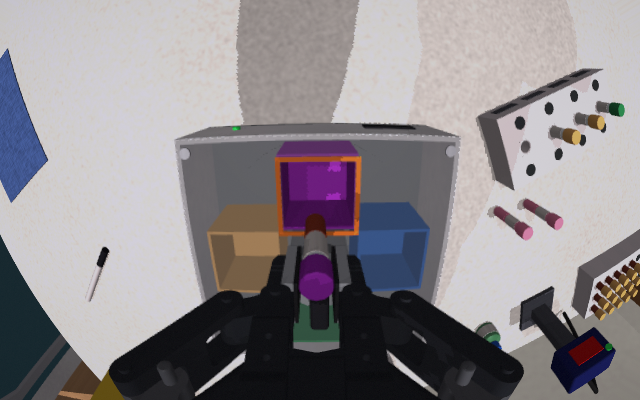

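View pics/s7.png

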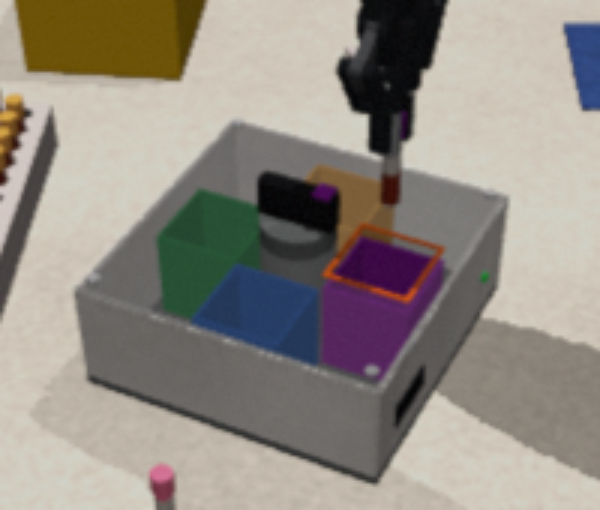

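Call:
move_arm --linear '[[0.5,0,0],[1.1,0,0],[1.7,0,0],[2.3,0,0],[2.8,0,0],[3.2,0,0],[3.6,0,0],[3.6,0,0],[3.6,0,0]]' --angular '[[-0.1,0,0],[-0.1,0,0],[-0.1,0,0],[-0.1,0,0],[-0.1,0,0],[-0.1,0,0],[-0.1,0,0],[-0.1,0,0],[-0.1,0,0]]' --grip '[1,1,1,1,1,1,1,1,1]'

```text
t: 11.63
tcp_pos: [0.4881, -0.1552, 0.1133]
tcp_rot: [-0.409, 0.577, 0.409, 0.577]
force: [0.4, -0.3, 0.6]
finger_gap: 0.184
```

```bash
python3 - <<'E'
from h import *
delta([.4885,-.155,.112],70.4)
save('w8',camera('wrist')); save('s8',cv2.resize(camera('side')[60:230,230:430],None,fx=3,fy=3))
E
```

```text
t 11.6333 tcp [ 0.4881 -0.1552  0.1133] yawz 70.63 tilt [-0.001  0.    -1.   ] q [-0.47  0.26 -0.29  1.02  0.   -0.13] gap 0.184 F [ 0.4 -0.3  0.6]
lin [ 0.05 -0.01  0.01]
ang [ 0.04  0.   -0.01]
```

View pics/s8.png

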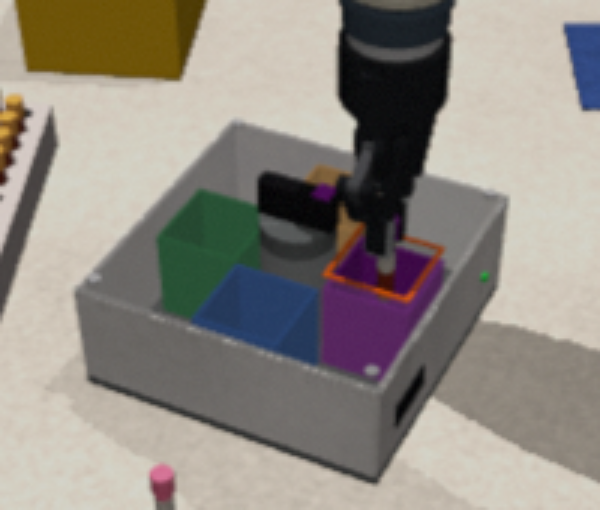

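View pics/w8.png

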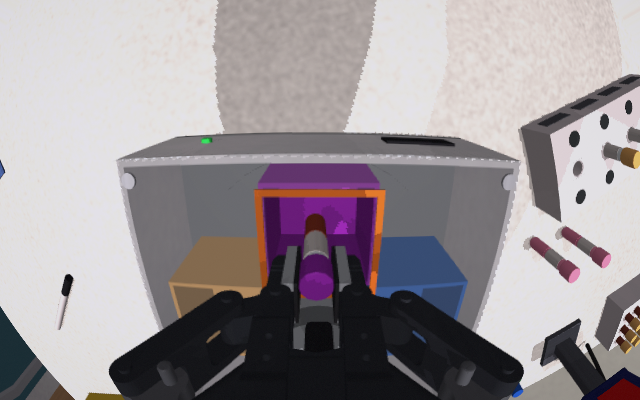

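Tube is inside the opening, with no contact. I'll release it and rise.

Call:
move_arm --linear '[[0,0,0],[0,0,0],[0,0,0],[0,0,0],[0,0,0],[-0.5,0,0],[-1.5,0,0],[-2.8,0,0],[-4,0,0],[-4,0,0]]' --angular '[[0,0,0],[0,0,0],[0,0,0],[0,0,0],[0,0,0],[0,0,0],[0,0,0],[0,0,0],[0,0,0],[0,0,0]]' --grip '[0.5,0.5,0.5,0.5,0.5,0.5,0.5,0.5,0.5,0.5]'

```text
t: 12.57
tcp_pos: [0.49, -0.1561, 0.219]
tcp_rot: [-0.411, 0.576, 0.406, 0.578]
force: [-0.3, -0.4, 0.5]
finger_gap: 0.495
```

```bash
python3 - <<'E'
from h import *
delta([.4885,-.155,.112],70.4)
save('w9',camera('wrist')); save('s9',cv2.resize(camera('side')[60:230,230:430],None,fx=3,fy=3))
print(landmark_of('side','tube_middle'))
E
```

```text
t 12.5667 tcp [ 0.49   -0.1561  0.219 ] yawz 70.65 tilt [ 0.007 -0.004 -1.   ] q [-0.47  0.2  -0.09  1.27  0.   -0.13] gap 0.495 F [-0.3 -0.4  0.5]
lin [4.28 0.11 0.03]
ang [ 0.04 -0.01  0.08]
[{'location': [0.4881, -0.1567, 0.0546], 'score': 0.62}, {'location': [0.6298, 0.1083, 0.0345], 'score': 0.62}, {'location': [0.6224, 0.056, 0.0383], 'score': 0.51}, {'location': [0.488, -0.1556, 0.0989], 'score': 0.51}]
```

View pics/s9.png

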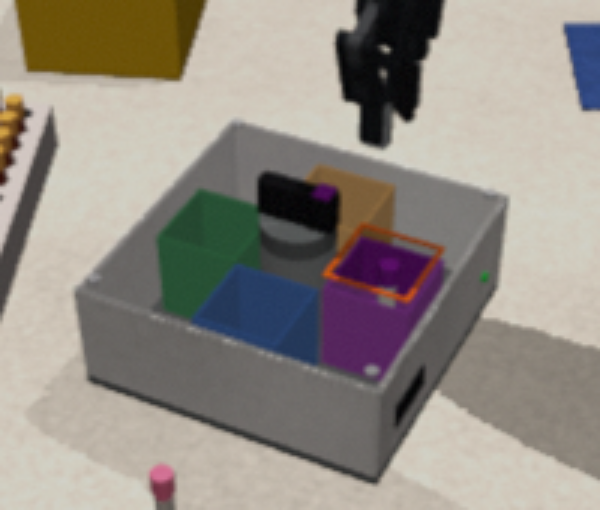

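View pics/w9.png

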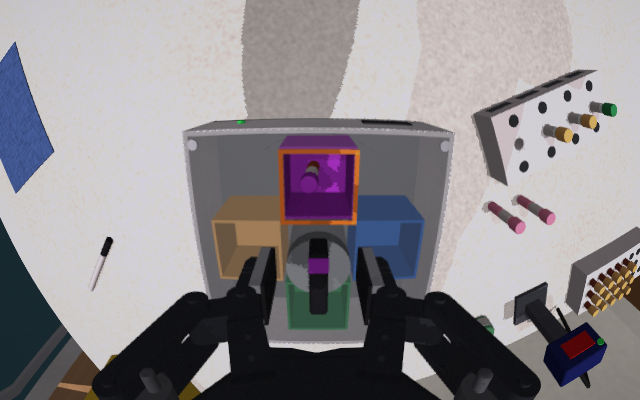

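Call:
move_arm --linear '[[0,0,0],[0,0,0],[0,0,0],[0,0,0],[0,0,0],[0,0,0],[0,0,0],[0,0,0],[0,0,0],[0,0,0]]' --angular '[[0,0,0],[0,0,0],[0,0,0],[0,0,0],[0,0,0],[0,0,0],[0,0,0],[0,0,0],[0,0,0],[0,0,0]]' --grip '[0.5,0.5,0.5,0.5,0.5,0.5,0.5,0.5,0.5,0.5]'

```text
t: 13.55
tcp_pos: [0.4882, -0.1552, 0.2135]
tcp_rot: [-0.409, 0.577, 0.409, 0.577]
force: [0.0, 0.3, 0.2]
finger_gap: 0.498
```

```bash
python3 - <<'E'
from h import *
w=camera('wrist');a=w[120:240,250:390];b=cv2.imread('pics/w9.png')[120:240,250:390]
save('w10',np.hstack([cv2.resize(x,None,fx=2.8,fy=2.8) for x in (b[:,:,::-1],a)]))
E
```

```text
(no output)
```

View pics/w10.png

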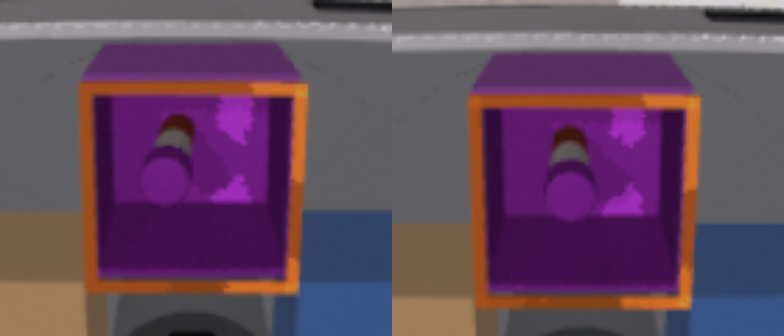

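Call:
move_arm --linear '[[0,0,0],[0,0,0],[0,0,0],[0,0,0],[0,0,0],[0,0,0],[0,0,0],[0,0,0],[0,0,0],[0,0,0]]' --angular '[[0,0,0],[0,0,0],[0,0,0],[0,0,0],[0,0,0],[0,0,0],[0,0,0],[0,0,0],[0,0,0],[0,0,0]]' --grip '[0.5,0.5,0.5,0.5,0.5,0.5,0.5,0.5,0.5,0.5]'

```text
t: 14.43
tcp_pos: [0.4882, -0.1552, 0.2135]
tcp_rot: [-0.409, 0.577, 0.409, 0.577]
force: [-1.2, 0.5, -1.3]
finger_gap: 0.501
```

Call:
move_arm --linear '[[0,0,0],[0,0,0],[0,0,0],[0,0,0],[0,0,0],[0,0,0],[0,0,0],[0,0,0],[0,0,0],[0,0,0]]' --angular '[[0,0,0],[0,0,0],[0,0,0],[0,0,0],[0,0,0],[0,0,0],[0,0,0],[0,0,0],[0,0,0],[0,0,0]]' --grip '[0.5,0.5,0.5,0.5,0.5,0.5,0.5,0.5,0.5,0.5]'

```text
t: 15.27
tcp_pos: [0.4882, -0.1552, 0.2135]
tcp_rot: [-0.409, 0.577, 0.409, 0.577]
force: [-0.1, 0.6, -0.1]
finger_gap: 0.502
```

```bash
python3 - <<'E'
from h import *
ws=[]
for i in range(8):
    w=camera('wrist')
    if i in(0,4,7): ws.append(w[120:240,270:360])
save('w11',np.hstack([cv2.resize(x,None,fx=2.8,fy=2.8) for x in ws]))
print(np.abs(ws[0].astype(int)-ws[2]).mean(),landmark_of('wrist','tube_middle'),r.sense()['t'])
E
```

```text
0.813395061728395 [{'location': [0.4822, -0.159, 0.0556], 'score': 0.88}, {'location': [0.6301, 0.1051, 0.0391], 'score': 0.57}, {'location': [0.6197, 0.0524, 0.0374], 'score': 0.57}] 15.7167
```

View pics/w11.png

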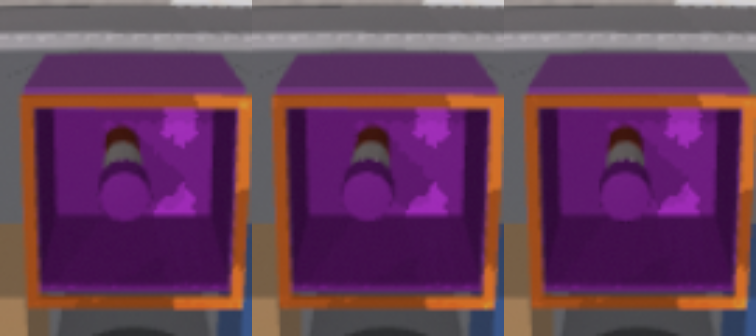

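```bash
cat > trk.py <<'E'
from h import *
for i in range(14):
    w=camera('wrist')[120:240,270:360];h=cv2.cvtColor(w,cv2.COLOR_RGB2HSV)
    m=(np.abs(w.astype(int)-w.astype(int)[68,45]).sum(2)<25).astype(np.uint8)
    m[:50]=0;m[76:]=0;m[:,65:]=0;m[:,:30]=0
    g=cv2.cvtColor(w,cv2.COLOR_RGB2GRAY)
    # red-brown bottom + white part
    k=(w[:,:,1].astype(int)>40); k[:40]=0;k[66:]=0;k[:,:25]=0;k[:,65:]=0
    print(round(r.sense()['t'],2),np.mean(np.argwhere(m),0).round(1),np.mean(np.argwhere(k),0).round(1),k.sum())
E
python3 trk.py
```

```text
15.77 [64.6 47.6] [50.5 49.7] 148
15.82 [64.8 48.1] [50.6 49.8] 147
15.87 [65.1 48.9] [50.6 50.4] 150
15.92 [64.9 48.8] [50.5 50.3] 149
15.97 [64.7 47.9] [50.5 50. ] 150
16.02 [64.6 47.5] [50.3 49.8] 149
16.07 [64.7 48.3] [50.6 50. ] 147
16.12 [64.9 48.8] [50.4 50.7] 147
16.17 [65.  48.7] [50.5 50.3] 147
16.22 [64.7 47.9] [50.5 49.9] 151
16.27 [64.7 47.5] [50.6 49.6] 146
16.32 [64.8 48.1] [50.6 50. ] 149
16.37 [64.9 48.9] [50.6 50.2] 148
16.42 [64.8 48.6] [50.6 50.1] 150
```

Call:
move_arm --linear '[[0,0,0],[0,0,0],[0,0,0],[0,0,0],[0,0,0],[0,0,0],[0,0,0],[0,0,0],[0,0,0],[0,0,0]]' --angular '[[0,0,0],[0,0,0],[0,0,0],[0,0,0],[0,0,0],[0,0,0],[0,0,0],[0,0,0],[0,0,0],[0,0,0]]' --grip '[0.5,0.5,0.5,0.5,0.5,0.5,0.5,0.5,0.5,0.5]'

```text
t: 17.25
tcp_pos: [0.4882, -0.1553, 0.2135]
tcp_rot: [-0.409, 0.577, 0.409, 0.577]
force: [-0.2, 0.3, -0.2]
finger_gap: 0.502
```

Call:
move_arm --linear '[[0,0,0],[0,0,0],[0,0,0],[0,0,0],[0,0,0],[0,0,0],[0,0,0],[0,0,0],[0,0,0],[0,0,0]]' --angular '[[0,0,0],[0,0,0],[0,0,0],[0,0,0],[0,0,0],[0,0,0],[0,0,0],[0,0,0],[0,0,0],[0,0,0]]' --grip '[0.5,0.5,0.5,0.5,0.5,0.5,0.5,0.5,0.5,0.5]'

```text
t: 18.08
tcp_pos: [0.4882, -0.1552, 0.2135]
tcp_rot: [-0.409, 0.577, 0.409, 0.577]
force: [-0.7, -0.1, -0.2]
finger_gap: 0.501
```

Call:
move_arm --linear '[[0,0,0],[0,0,0],[0,0,0],[0,0,0],[0,0,0],[0,0,0],[0,0,0],[0,0,0],[0,0,0],[0,0,0]]' --angular '[[0,0,0],[0,0,0],[0,0,0],[0,0,0],[0,0,0],[0,0,0],[0,0,0],[0,0,0],[0,0,0],[0,0,0]]' --grip '[0.5,0.5,0.5,0.5,0.5,0.5,0.5,0.5,0.5,0.5]'

```text
t: 18.92
tcp_pos: [0.4882, -0.1552, 0.2134]
tcp_rot: [-0.409, 0.577, 0.409, 0.577]
force: [1.2, -0.7, 1.6]
finger_gap: 0.504
```

Call:
move_arm --linear '[[0,0,0],[0,0,0],[0,0,0],[0,0,0],[0,0,0],[0,0,0],[0,0,0],[0,0,0],[0,0,0],[0,0,0]]' --angular '[[0,0,0],[0,0,0],[0,0,0],[0,0,0],[0,0,0],[0,0,0],[0,0,0],[0,0,0],[0,0,0],[0,0,0]]' --grip '[0.5,0.5,0.5,0.5,0.5,0.5,0.5,0.5,0.5,0.5]'

```text
t: 19.75
tcp_pos: [0.4882, -0.1552, 0.2135]
tcp_rot: [-0.409, 0.577, 0.409, 0.577]
force: [-1.2, -0.4, -0.1]
finger_gap: 0.503
```

```bash
python3 trk.py
```

```text
19.8 [64.6 48.3] [50.5 50. ] 151
19.85 [64.8 48.2] [50.5 50.1] 146
19.9 [64.8 48.3] [50.5 50. ] 151
19.95 [64.7 48.2] [50.6 50. ] 148
20.0 [64.8 48.2] [50.5 50. ] 151
20.05 [64.7 48.2] [50.5 50. ] 147
20.1 [64.7 48.2] [50.5 50. ] 151
20.15 [64.7 48.3] [50.4 50.2] 149
20.2 [64.7 48.2] [50.6 49.8] 147
20.25 [64.8 48.1] [50.5 50.1] 149
20.3 [64.8 48. ] [50.5 50.2] 147
20.35 [64.7 48.2] [50.5 49.9] 147
20.4 [64.7 48.2] [50.5 50. ] 146
20.45 [64.7 48.1] [50.6 49.9] 148
```

At rest now; I'll hand it in.

```bash
python3 -c "
from h import *
print(r.finish_job())"
```

```text
the job is handed in; nothing more can be done
None
```

I turned the carousel clockwise by its handle, about 54°, until the purple bin sat squarely under the opening. Then I lifted the purple-capped tube out of the rack and released it through the opening into the bin. I handed the job in at about 20.5 s of the 51 s allowed; the hand-in reports no verdict.

**Tube position:** the tube stands inside the purple bin. The networks put its middle about 45 mm below the lid's upper face, and 2 to 8 mm sideways of the opening's centre. The side camera's network also listed a second, lower-scored spot 1 mm below the lid. I took that as a false report, because both pictures show the tube down in the bin.

**Tube at rest:** it rocked slightly for several seconds after the drop. I waited until 14 successive wrist pictures, from 19.8 to 20.45 s, showed no movement beyond noise.

**Carousel and robot:** the wrist pictures show the bin still squarely under the opening after the release. I judged that by eye and did not measure the final wheel angle. The gripper was open and clear about 11 cm above the lid. The only notable force reading was about 29 N while pinching the handle, which I relieved before turning.

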